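# Start the press screw in its nut

### The arm

A 6-joint arm with a two-finger parallel gripper is mounted at the origin on the work surface. World frame = base frame: x ahead of the robot, y to its left, z up, the work surface at z = 0. Lengths are in m, angles in rad, forces in N, time in s.
With the tool pointing down it reaches from about 0.35 to 0.85 m from the base axis. Payload 8.1 kg.
Tool frame: the origin (TCP) lies between the finger pads; the fingertips stand 11 mm ahead of it and the grasp point (between the pads) lies 8 mm behind it (tips_ahead is the z of the fingertips in the tool frame, in m); z points along the fingers, y is the line along which they close (so a half turn about z gives the same grasp; the last joint's range is limited). The gripper opens to 93 mm and grips with 3 to 60 N. Pads are 15 mm wide; open, the fingers measure 128 mm over their backs; the gripper's body (75 mm by 188 mm) begins 65 mm behind the grasp point.
Start: joints at [1.238, 0.13, 1.488, -0, 1.523, -0.085], TCP at [0.147, 0.582, 0.23] pointing down, gripper open.
Joint ranges: [-2.96, 2.96], [-0.89, 2.26], [0.02, 2.5], [-1.34, 4.48], [0, 2.73], [-2.66, 2.66]. Speed limits (rad/s): [2.39, 2.39, 2.79, 3.14, 3.14, 3.14].

### API

Orientations are given as a rotation vector (axis times angle).
In Python, from plant import read_state, read_camera, close_job, tips_ahead gives the robot as it stands. The module is installed in compiled form; this text tells all that it offers.
- The arm moves only by the tool move_arm, never from a script. Its argument "plan" is a list of rows, each a list of 7 numbers: the turn, a rotation vector about the tool's x, y, z in units of 6 degrees (1.0 is 6 degrees), then the shift along the tool's x, y, z in units of 25 mm (1.0 is 25 mm), then the finger opening in mm, from 0 to 93. A call has exactly 10 rows; each row shifts and turns the commanded pose from where the row before left it, along the tool's axes as they then stand; what a row does not reach is not made up. A row lasts 1/10 s, in which the tool goes at most 50 mm and 8.59 degrees, less where a joint would pass 70% of its speed; a pose out of reach is approached as far as the arm can. A call is refused whole if a number of a shift passes 1 or a number of a turn 1, either way. A call with a gripper value outside its range is refused whole. The fingers move at their own pace and stop on an object; "force" is the grip in N (left out, the last holds). Time passes only in rows, so rows that do not move let the fingers close, or fill a call up. It gives the time, the measured TCP pose, the force, the opening and the grip force at its end, in the units of the state.
- read_state(): the state, without advancing time (a new reading comes with each control period).
- read_camera(name): name is "scene" or "side" or "wrist"; returns a dict with "frame" (480x640x3 uint8, red, green, blue), "z_map" (480x640 float32, m along the optical axis (not along the pixel's ray), 0 where there is no reading), "fx", "fy", "cx", "cy" (pixels), "rvec" (rotation vector, rad) and "tvec" (3), from world to camera coordinates, as OpenCV has them. Camera axes: x right, y down, z forward; pixel columns grow to the right and rows downward; lengths in m; the calibration is good to about 2 mm. The wrist camera is an equidistant fisheye: a pixel r from the principal point sees the ray r / f radians off the axis. A picture is of the moment at which its call begins.
- close_job(): hands the job in; it is judged then, once.
The state is a dict: "t": time; "q": joint angles; "dq": joint speeds; "joint_torque": joint torques, N m; "tool_pos": TCP position; "orientation": TCP orientation; "force": force on the tool from outside, world axes, zero at the start; "wrist_torque": the same for the moment, N m; "opening": finger opening in m; "gripper_force": force on a finger pad.
Only numpy, scipy, OpenCV 4.12 (cv2) and the standard library are available. Lean on these libraries where they do the work, as an engineer would, in place of code of your own. Each camera call takes 0.05 s, during which the arm holds its last target. There are 200 camera calls.

### The job

Take the red-knobbed press screw from the wooden rack, stand it upright in the empty bronze nut on the green beam of the panel press, and turn it backward (anticlockwise from above) until you feel the thread drop. From that point turn it forward one full turn, never forcing it. Finish still gripping the knob, with the screw upright and held still, so that I can slide the wooden caul under it; leave the caul, jar, bottle and tin where they are.

Things in the scene. Friction and masses are not known exactly. Their poses are not given: they have to be found in the camera images.
- screw: Loose steel press screw, 98 mm long, about 0.3 kg, standing in the middle hole of the rack (foot 15 mm above the bench, any yaw). Origin: centre of its foot; z up its axis. From the foot: 14 mm plain dog point 19 mm in diameter, end tapered to 14; then thread; round red knob from 66 to 98 mm, 42 mm in diameter, with a white line across its top along x.
- knob_center (a point): Centre of the screw's red knob, on the axis, 82 mm above the foot; the knob reaches 16 mm above and below it. Axes as screw.
- thread_start (a point): On the screw's axis, 14 mm above the foot, where its two thread starts lie at +x and -x (so half a turn looks the same). Two-start right-hand thread, 24 mm outside diameter, 5 mm between neighbouring threads, 10 mm lead: it sinks 10 mm per full turn clockwise from above and rises 10 mm per turn anticlockwise. Axes as screw.
- nut_mouth (a point): Centre of the thread's upper end in the fixed bronze nut, 128 mm above the bench; rim 42 mm in diameter, 1 mm higher. Bore 19.6 mm between thread crests, open below; z up, x and y as press. Put in, the screw rests on the thread at any height with its foot 13 to 18 mm below this point; vertical play about 1 mm. The thread is self-locking: let go, the screw stays, leaning up to 5 degrees.
- press: Fixed panel press; origin on the bench under the nut's axis, y along its green beam (290 mm long, 72 mm across, top at 100 mm), column nuts at y = +-118 mm up to 120 mm high, nut flange 90 x 76 mm with top at 110 mm. Black panel 360 x 170 x 30 mm under it, long side along x. Turned backward, the screw drops 5 mm when its white line comes parallel to this x axis (to about 20 degrees).
- rack: Fixed light wood block 70 x 160 x 50 mm with three holes 26.5 mm in diameter and 35 mm deep in its top, 50 mm apart along its y axis; the screw stands in the middle one. Origin: centre of the underside.
- caul: Bystander: loose light wood block 45 x 120 x 22 mm on the black panel in front of the beam. Origin: centre of the underside.
- jar: Bystander: glass jar 80 mm in diameter, 80 mm high, with two brushes standing out to 145 mm. Origin: centre of the underside.
- gold_bottle: Bystander: closed amber paint bottle 40 mm in diameter, 75 mm high. Origin: centre of the underside.
- tin: Bystander: shallow aluminium tin 90 mm in diameter, 18 mm high. Origin: centre of the underside.
Mind the look-alikes: they are no part of the job. What is meant by the screw is not black, blue or turquoise, and is the larger of those in its own colour.

How it is judged:
By the outcome, as a careful person would: the job done as asked, in the order asked, and still so for the second after the job is handed in, while the arm keeps its last pose, push and grip.
It also fails if it takes over 72 s, if anything falls off the work surface, if the arm or the gripper's body presses on something with over 40 N, if the wrist force passes 120 N, or if a joint passes its speed limit or range.

## Working session

There is one attempt and no reset: what is moved stays moved. The work goes in short steps, Python scripts to look and compute and a tool call to move; the robot and the scene stay as the last step left them, time stands still between calls to the robot, and variables do not carry over. Pictures are saved under pics/ and viewed, at most 10 in all, crops included, and the job is handed in when it is done.

Besides the shell and the picture viewer there is one more tool, called after "Call:" as name(argument=value, ...) on one line, values as JSON. move_arm: Moves the arm, as the interface text tells. Its arguments: {"type":"object","properties":{"plan":{"type":"array","items":{"type":"array","items":{"type":"number"}}},"force":{"type":"number"}},"required":["plan"]}

```bash
mkdir -p pics; cat > h.py <<'E'
import numpy as np, cv2
from plant import read_state, read_camera, close_job, tips_ahead
def cam(n):
    c=read_camera(n); c['R']=cv2.Rodrigues(np.array(c['rvec'],float))[0]; c['t']=np.array(c['tvec'],float).ravel(); return c
def save(c,n): cv2.imwrite('pics/'+n+'.png',c['frame'][:,:,::-1])
def ray(c,u,v,fish=False):
    x=(np.asarray(u,float)-c['cx'])/c['fx']; y=(np.asarray(v,float)-c['cy'])/c['fy']
    if fish:
        r=np.hypot(x,y)+1e-12; d=np.stack([x/r*np.sin(r),y/r*np.sin(r),np.cos(r)],-1)
    else: d=np.stack([x,y,np.ones_like(x)],-1)
    return -c['R'].T@c['t'], d@c['R']
def plane(c,u,v,z,fish=False):
    o,d=ray(c,u,v,fish); return o+d*((z-o[2])/d[...,2])[...,None]
def cloud(c):
    v,u=np.mgrid[:480,:640]; o,d=ray(c,u,v); return o+d*c['z_map'][...,None]
E
python3 - <<'E'
from h import *
s=read_state(); print({k:np.round(v,3) for k,v in s.items()},tips_ahead)
a=[cam(n) for n in('scene','side','wrist')]
for n,c in zip(('scene','side','wrist'),a): save(c,n+'0'); print(n,c['fx'],c['cx'],c['cy'],-c['R'].T@c['t'])
E
```

```text
{'t': np.float64(0.0), 'q': array([ 1.238,  0.131,  1.489, -0.   ,  1.523, -0.085]), 'dq': array([0.001, 0.001, 0.002, 0.001, 0.001, 0.001]), 'joint_torque': array([-0.0000e+00, -5.5985e+01, -4.9176e+01,  7.7000e-02,  3.6000e-02,
       -0.0000e+00]), 'tool_pos': array([0.147, 0.581, 0.229]), 'orientation': array([-3.880e-01, -3.117e+00,  3.000e-03]), 'force': array([-0.333,  0.794,  0.027]), 'wrist_torque': array([-0.032, -0.016,  0.024]), 'gripper_force': np.float64(0.0), 'opening': np.float64(0.093)} 0.011
scene 534.6030064295561 316.00202180929926 237.55186561155438 [0.87931028 0.48418682 0.93796084]
side 478.2879173204008 314.59506856890806 244.0985744011401 [ 0.47313729 -0.60405984  0.80419636]
wrist 371.64829954431775 319.34728902583925 232.43140308575903 [0.07612001 0.60105348 0.38383271]
```

View pics/scene0.png

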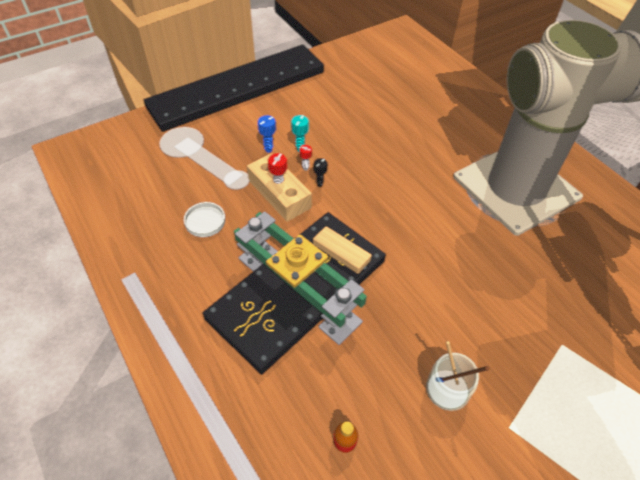

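View pics/side0.png

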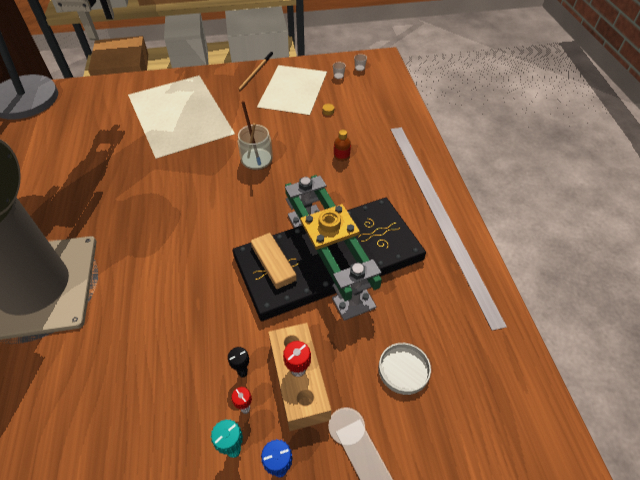

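View pics/wrist0.png

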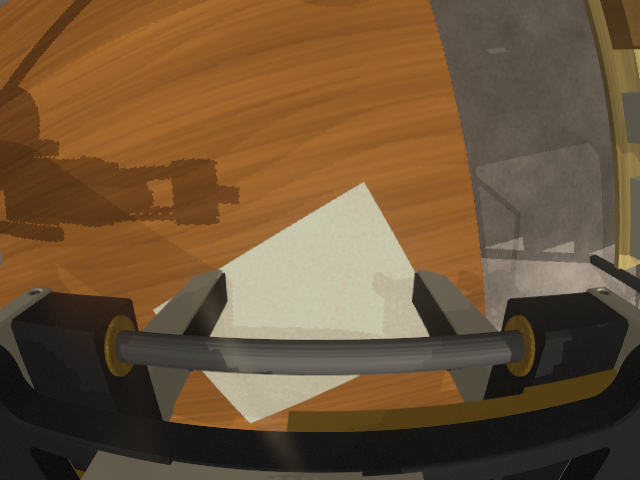

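The scene view shows the red-knobbed screw in the rack at (278,163), with the small red look-alike at (305,152). The nut is at (297,255) and the caul at (343,250). In the side view the knob is at (297,356) and the nut at (331,221). The wrist view shows only bench and paper.

```bash
cat > m.py <<'E'
from h import *
for n,kp,npx in (('scene',(278,163),(297,255)),('side',(297,356),(331,221))):
    c=cam(n); f=c['frame']; hsv=cv2.cvtColor(f,cv2.COLOR_RGB2HSV); P=cloud(c)
    red=(((hsv[...,0]<6)|(hsv[...,0]>172))&(hsv[...,1]>170)&(hsv[...,2]>90)).astype(np.uint8)
    red[(np.hypot(*(np.mgrid[:480,:640]-np.array(kp[::-1])[:,None,None]))>20)]=0
    hull=cv2.convexHull(cv2.findNonZero(red)); hm=cv2.fillConvexPoly(np.zeros_like(red),hull,1)
    x,y,w,h=cv2.boundingRect(hull)
    m=cv2.moments(hull); ctr=(m['m10']/m['m00'],m['m01']/m['m00'])
    print(n,'knob sil centroid',np.round(ctr,1),'on z.097',plane(c,*ctr,.097))
    wh=(hm>0)&(hsv[...,1]<110)&(hsv[...,2]>150); v,u=np.nonzero(wh)
    Q=plane(c,u,v,.113)[:,:2]; l=cv2.fitLine(Q.astype(np.float32),cv2.DIST_HUBER,0,.01,.01).ravel()
    print(' white',len(u),'ang',np.degrees(np.arctan2(l[1],l[0])),'mid',Q.mean(0))
    # knob top cloud
    s=(hm>0)&(P[...,2]>.108)&(P[...,2]<.120); print(' top cloud',s.sum(),P[s].mean(0), P[s].min(0),P[s].max(0))
    # flange
    yel=(hsv[...,0]>18)&(hsv[...,0]<32)&(hsv[...,1]>140)
    near=np.hypot(*(np.mgrid[:480,:640]-np.array(npx[::-1])[:,None,None]))<45
    s=near&yel&(abs(P[...,2]-.110)<.006); 
    r=cv2.minAreaRect((P[s][:,:2]*1000).astype(np.float32)); print(' flange',s.sum(),r)
    s=near&(P[...,2]>.1245)&(P[...,2]<.14); r=cv2.minEnclosingCircle((P[s][:,:2]*1000).astype(np.float32)); print(' rim',s.sum(),r,P[s].mean(0))
    # panel (dark at z .03)
    s=(hsv[...,2]<70)&(abs(P[...,2]-.03)<.006)&(abs(P[...,0]-.55)<.4)
    s=cv2.morphologyEx(s.astype(np.uint8),cv2.MORPH_OPEN,np.ones((3,3)))>0
    r=cv2.minAreaRect((P[s][:,:2]*1000).astype(np.float32)); print(' panel',s.sum(),r)
    # column nuts tops
    b=(P[...,2]>.112)&(P[...,2]<.125)&(hsv[...,1]<70)
    k,lab,st,ce=cv2.connectedComponentsWithStats(b.astype(np.uint8))
    for i in range(1,k):
        if st[i,4]>25: print('  col',ce[i].round(),st[i,4],P[lab==i].mean(0))
    # tall stuff near
    for nm,lo in (('rack',.05),):
        s=(abs(P[...,2]-lo)<.004)&(hsv[...,0]>8)&(hsv[...,0]<28)&(np.hypot(*(np.mgrid[:480,:640]-np.array(kp[::-1])[:,None,None]))<75)
        s=cv2.morphologyEx(s.astype(np.uint8),cv2.MORPH_OPEN,np.ones((3,3)))>0
        print(' rack',s.sum(),cv2.minAreaRect((P[s][:,:2]*1000).astype(np.float32)))
E
python3 m.py
```

```text
scene knob sil centroid [277.  163.6] on z.097 [ 0.49537616 -0.27697422  0.097     ]
 white 40 ang 31.961493 mid [ 0.49523673 -0.2771867 ]
 top cloud 202 [ 0.49628239 -0.27360018  0.11190889] [ 0.47599774 -0.29492492  0.1080196 ] [ 0.51671261 -0.25268694  0.11669497]
 flange 1102 ((592.1336059570312, -25.66722869873047), (92.95410919189453, 79.66962432861328), 14.313828468322754)
 rim 233 ((593.392822265625, -25.906291961669922), 21.764217376708984) [ 0.59279938 -0.02452265  0.12764347]
 panel 11511 ((476.5516662597656, -320.6929626464844), (930.0523681640625, 499.9596252441406), 78.45992279052734)
  col [527. 166.] 297 [0.04877801 0.02933905 0.11863634]
  col [255. 223.] 136 [ 0.62233385 -0.13725668  0.1176034 ]
  col [318. 256.] 26 [ 0.55786634 -0.00699839  0.11560823]
  col [295. 275.] 30 [0.61774554 0.00803557 0.11564351]
  col [344. 294.] 175 [0.56451428 0.09004347 0.11769892]
 rack 998 ((495.64862060546875, -275.3600158691406), (70.96808624267578, 162.8722686767578), 5.057068824768066)
side knob sil centroid [296.7 356. ] on z.097 [ 0.49454744 -0.2783131   0.097     ]
 white 77
[... 439 characters left out ...]
8671875), (360.3563232421875, 171.3671875), 14.290894508361816)
  col [ 6. 58.] 42 [-0.13875213  0.66496888  0.11786258]
  col [305. 182.] 113 [0.56331972 0.0833228  0.11653026]
  col [338. 208.] 27 [0.61668123 0.00347813 0.11483577]
  col [309. 218.] 31 [ 0.55616542 -0.0113427   0.11434975]
  col [350. 227.] 28 [ 0.62962705 -0.04661455  0.11430136]
  col [ 26. 265.] 342 [ 0.0486469  -0.03951809  0.11873476]
  col [320. 238.] 37 [ 0.56915664 -0.06171641  0.11426849]
  col [357. 270.] 172 [ 0.62069079 -0.14494814  0.1168525 ]
  col [295. 353.] 31 [ 0.49240168 -0.28028391  0.11324219]
 rack 2678 ((494.4014892578125, -278.9331359863281), (70.0650634765625, 161.54315185546875), 5.05288028717041)
```

Call:
move_arm(plan=[[0,0,1,0,0,0,93],[0,0,1,0,0,0,93],[0,0,1,0,0,0,93],[0,0,1,0,0,0,93],[0,0,1,0,0,0,93],[0,0,1,0,0,0,93],[0,0,1,0,0,0,93],[0,0,1,0,0,0,93],[0,0,1,0,0,0,93],[0,0,1,0,0,0,93]])

```text
t: 1.25
tool_pos: [0.1471, 0.5816, 0.2295]
orientation: [1.9, 2.502, -0.001]
force: [0.8, 0.8, -0.2]
opening: 0.093
gripper_force: 0.0
```

Call:
move_arm(plan=[[0,0,1,0,0,0,93],[0,0,1,0,0,0,93],[0,0,1,0,0,0,93],[0,0,1,0,0,0,93],[0,0,1,0,0,0,93],[0,0,1,0,0,0,93],[0,0,1,0,0,0,93],[0,0,1,0,0,0,93],[0,0,1,0,0,0,93],[0,0,1,0,0,0,93]])

```text
t: 2.25
tool_pos: [0.1471, 0.5816, 0.2295]
orientation: [2.896, 1.216, -0.0]
force: [-1.2, 0.4, 0.0]
opening: 0.0931
gripper_force: 0.0
```

Call:
move_arm(plan=[[0,0,1,0,0,0,93],[0,0,0.2,0,0,0,93],[0,0,0,0,1,0,93],[0,0,0,0,1,0,93],[0,0,0,0,1,0,93],[0,0,0,0,1,0,93],[0,0,0,0,1,0,93],[0,0,0,0,1,0,93],[0,0,0,0,1,0,93],[0,0,0,0,1,0,93]])

```text
t: 3.25
tool_pos: [0.2724, 0.4245, 0.2297]
orientation: [-2.964, -1.042, -0.0]
force: [0.9, 0.2, -0.8]
opening: 0.093
gripper_force: 0.0
```

Call:
move_arm(plan=[[0,0,0,0,1,0,93],[0,0,0,0,1,0,93],[0,0,0,0,1,0,93],[0,0,0,0,1,0,93],[0,0,0,0,1,0,93],[0,0,0,0,1,0,93],[0,0,0,0,1,0,93],[0,0,0,0,1,0,93],[0,0,0,-0.5,1,0,93],[0,0,0,-0.5,1,0,93]])

```text
t: 4.25
tool_pos: [0.4087, 0.2134, 0.2296]
orientation: [2.964, 1.042, -0.0]
force: [0.5, 0.5, -0.7]
opening: 0.0927
gripper_force: 0.0
```

Call:
move_arm(plan=[[0,0,0,-0.5,1,0,93],[0,0,0,-0.5,1,0,93],[0,0,0,-0.5,1,0,93],[0,0,0,-0.5,1,0,93],[0,0,0,-0.5,1,0,93],[0,0,0,-0.5,1,0,93],[0,0,0,-0.5,1,0,93],[0,0,0,-0.5,1,0,93],[0,0,0,-0.5,1,0,93],[0,0,0,-0.5,1,0,93]])

```text
t: 5.25
tool_pos: [0.4667, -0.0601, 0.2297]
orientation: [2.964, 1.042, 0.0]
force: [0.9, -0.6, -0.4]
opening: 0.093
gripper_force: 0.0
```

Call:
move_arm(plan=[[0,0,0,-0.6,1,0,93],[0,0,0,-0.6,1,0,93],[0,0,0,-0.6,1,0,93],[0,0,0,-0.6,1,0,93],[0,0,0,-0.6,1,0,93],[0,0,0,-0.6,1,0,93],[0,0,0,-0.6,1,0,93],[0,0,0,-0.2,0.6,0,93],[0,0,0,0,0,0,93],[0,0,0,0,0,0,93]])

```text
t: 6.25
tool_pos: [0.499, -0.2758, 0.2293]
orientation: [-2.964, -1.039, 0.0]
force: [-1.0, -0.6, 0.1]
opening: 0.0931
gripper_force: 0.0
```

```bash
cat > st.py <<'E'
from h import *
from scipy.spatial.transform import Rotation as Ro
def st():
    s=read_state(); R=Ro.from_rotvec(s['orientation']).as_matrix()
    print('t',s['t'],'pos',np.round(s['tool_pos'],4),'yang',np.round(np.degrees(np.arctan2(R[1,1],R[0,1])),1),'tilt',np.round(R[:2,2],4),'q6',np.round(np.degrees(s['q'][5]),1),'F',np.round(s['force'],1),'T',np.round(s['wrist_torque'],2),'op',round(float(s['opening']),4))
    return s,R
def delta(tgt):
    s,R=st(); print('shift units',np.round(R.T@(np.array(tgt)-s['tool_pos'])/.025,2))
E
python3 - <<'E'
from st import *
delta([.495,-.2775,.089])
c=cam('wrist'); save(c,'wrist1')
hsv=cv2.cvtColor(c['frame'],cv2.COLOR_RGB2HSV)
red=(((hsv[...,0]<6)|(hsv[...,0]>172))&(hsv[...,1]>170)&(hsv[...,2]>90)).astype(np.uint8)
cs=cv2.findContours(red,0,2)[0]
for k in sorted(cs,key=cv2.contourArea)[-3:]:
    (x,y),r=cv2.minEnclosingCircle(k); print(x,y,r,cv2.contourArea(k),plane(c,x,y,.105,True))
E
```

```text
t 6.25 pos [ 0.499  -0.2758  0.2293] yang -51.4 tilt [-0.0006  0.0007] q6 17.3 F [-1.  -0.6  0.1] T [-0.08  0.11 -0.05] op 0.0931
shift units [-0.17 -0.04  5.61]
339.5 214.5 0.7072067856788635 0.5 [ 0.5180959 -0.2796114  0.105    ]
287.0 315.5 17.007450103759766 625.0 [ 0.42276253 -0.30059129  0.105     ]
317.3963928222656 231.7050323486328 29.20798683166504 2285.0 [ 0.49668649 -0.27485226  0.105     ]
```

View pics/wrist1.png

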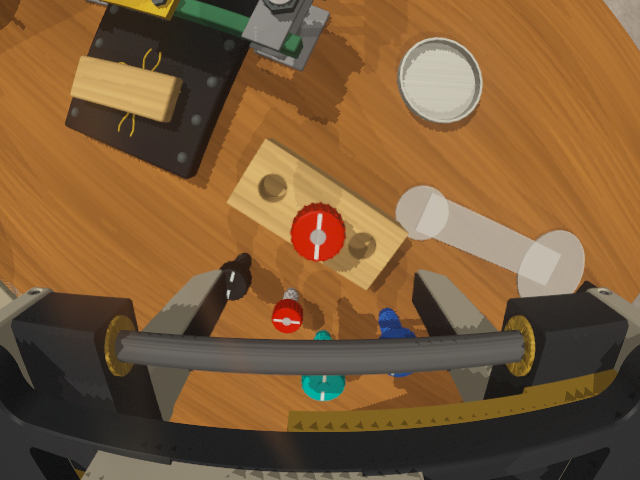

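The wrist view shows the knob at (317,232) with its white line nearly perpendicular to the closing line. The small red one is at (287,316) and the black one at (236,278).

```bash
python3 - <<'E'
from st import *
delta([.4955,-.2768,.089])
s,R=st()
c=cam('wrist')
for p in((236,278),(287,316),(322,380),(395,335)):
    for z in(.05,.09): print(p,z,np.round(R.T@(plane(c,*p,z,True)-s['tool_pos']),3))
E
```

```text
t 6.3 pos [ 0.4991 -0.2754  0.2295] yang -51.3 tilt [-0.0004  0.0006] q6 17.3 F [ 1.3 -0.2 -0.2] T [-0.02  0.15 -0.01] op 0.093
shift units [-0.15 -0.04  5.62]
t 6.3 pos [ 0.4991 -0.2754  0.2295] yang -51.3 tilt [-0.0004  0.0006] q6 17.3 F [ 1.3 -0.2 -0.2] T [-0.02  0.15 -0.01] op 0.093
(236, 278) 0.05 [-0.064 -0.083  0.18 ]
(236, 278) 0.09 [-0.047 -0.073  0.14 ]
(287, 316) 0.05 [-0.105 -0.034  0.179]
(287, 316) 0.09 [-0.084 -0.03   0.139]
(322, 380) 0.05 [-0.188  0.002  0.179]
(322, 380) 0.09 [-0.157  0.002  0.139]
(395, 335) 0.05 [-0.13   0.079  0.179]
(395, 335) 0.09 [-0.105  0.07   0.139]
```

Call:
move_arm(plan=[[0,0,0,-0.15,-0.04,1,93],[0,0,0,0,0,1,80],[0,0,0,0,0,1,70],[0,0,0,0,0,1,70],[0,0,0,0,0,1,65],[0,0,0,0,0,0.6,65],[0,0,0,0,0,0,60],[0,0,0,0,0,0,50],[0,0,0,0,0,0,40],[0,0,0,0,0,0,30]], force=40)

```text
t: 7.35
tool_pos: [0.4965, -0.2781, 0.0913]
orientation: [2.963, 1.038, 0.002]
force: [-2.2, 2.8, 7.2]
opening: 0.0413
gripper_force: 40.0
```

Call:
move_arm(plan=[[0,0,0,0,0,0,30],[0,0,0,0,0,0,30],[0,0,0,0,0,0,30],[0,0,0,0,0,-0.5,30],[0,0,0,0,0,-0.5,30],[0,0,0,0,0,-1,30],[0,0,0,0,0,-1,30],[0,0,0,0,0,-1,30],[0,0,0,0,0,-1,30],[0,0,0,0,0,-1,30]])

```text
t: 8.35
tool_pos: [0.4956, -0.2776, 0.2417]
orientation: [2.964, 1.038, 0.001]
force: [0.0, -0.5, -4.2]
opening: 0.0412
gripper_force: 40.0
```

```bash
python3 - <<'E'
from st import *
delta([.593,-.0277,.240])
for n in('wrist','side'):
    c=cam(n); save(c,n+'2')
E
```

```text
t 8.35 pos [ 0.4956 -0.2776  0.2417] yang -51.4 tilt [ 0.0005 -0.0004] q6 17.0 F [ 0.  -0.5 -4.2] T [-0.09  0.07 -0.01] op 0.0412
shift units [ 9.28 -5.38  0.06]
```

View pics/wrist2.png

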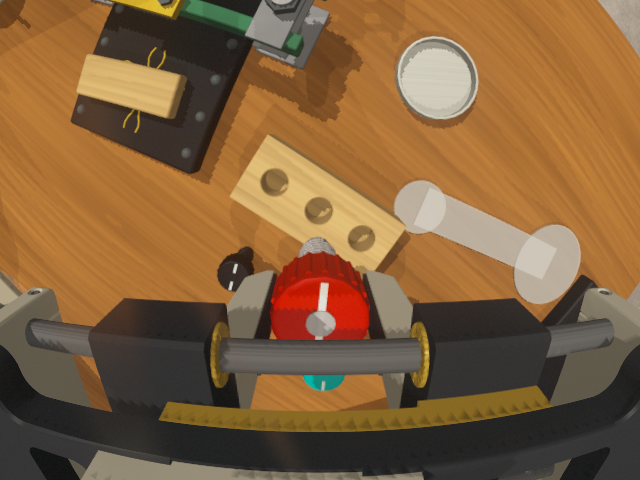

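The wrist view shows the knob gripped at (321,310), with the screw lifted clear of the rack's middle hole at (319,211).

Call:
move_arm(plan=[[0,0,0,0.93,-0.54,0,30],[0,0,0,0.93,-0.54,0,30],[0,0,0,0.93,-0.54,0,30],[0,0,0,0.93,-0.54,0,30],[0,0,0,0.93,-0.54,0,30],[0,0,0,0.93,-0.54,0,30],[0,0,0,0.93,-0.54,0,30],[0,0,0,0.93,-0.54,0,30],[0,0,0,0.93,-0.54,0,30],[0,0,0,0.9,-0.52,0,30]])

```text
t: 9.45
tool_pos: [0.5926, -0.0267, 0.2382]
orientation: [-2.964, -1.038, 0.002]
force: [-0.3, -0.4, -3.8]
opening: 0.0411
gripper_force: 40.0
```

Call:
move_arm(plan=[[0,0,-1,0,0,0,30],[0,0,-1,0,0,0,30],[0,0,-1,0,0,0,30],[0,0,-1,0,0,0,30],[0,0,-1,0,0,0,30],[0,0,-1,0,0,0,30],[0,0,-1,0,0,0,30],[0,0,-1,0,0,0,30],[0,0,-1,0,0,0,30],[0,0,-1,0,0,0,30]])

```text
t: 10.45
tool_pos: [0.5922, -0.0279, 0.2381]
orientation: [-2.042, -2.385, 0.002]
force: [-0.4, -0.2, -3.8]
opening: 0.0416
gripper_force: 40.0
```

Call:
move_arm(plan=[[0,0,-1,0,0,0,30],[0,0,-1,0,0,0,30],[0,0,-1,0,0,0,30],[0,0,-1,0,0,0,30],[0,0,-1,0,0,0,30],[0,0,-0.3,0,0,0,30],[0,0,0,0,0,0,30],[0,0,0,0,0,0,30],[0,0,0,0,0,0,30],[0,0,0,0,0,0,30]])

```text
t: 11.45
tool_pos: [0.5928, -0.0279, 0.2394]
orientation: [-1.318, -2.851, 0.0]
force: [-0.5, -0.3, -3.2]
opening: 0.0416
gripper_force: 40.0
```

```bash
python3 - <<'E'
from st import *
delta([.593,-.0277,.20])
a=[]
for n in('scene','side'):
    c=cam(n); a.append(c['frame'])
    o=np.array([.593,-.0277,.2]); p=c['R']@o+c['t']; u,v=int(c['fx']*p[0]/p[2]+c['cx']),int(c['fy']*p[1]/p[2]+c['cy']); print(n,u,v)
    a[-1]=cv2.resize(a[-1][v-50:v+70,u-50:u+50],None,fx=4,fy=4,interpolation=cv2.INTER_CUBIC)
cv2.imwrite('pics/hov.png',np.hstack(a)[:,:,::-1])
E
```

```text
t 11.45 pos [ 0.5928 -0.0279  0.2394] yang 40.4 tilt [-0.0002 -0.    ] q6 -48.0 F [-0.5 -0.3 -3.2] T [-0.01 -0.    0.01] op 0.0416
shift units [0.   0.01 1.58]
scene 295 227
side 330 190
```

View pics/hov.png

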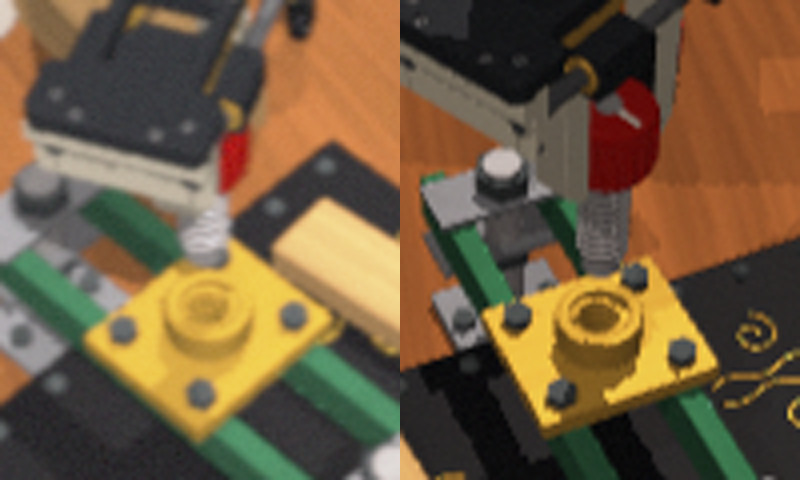

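Both crops show the screw hanging upright just above the nut. In the scene crop the foot is near (207,262) and the rim near (207,300). In the side crop the foot is near (602,268) and the rim near (598,312).

```bash
python3 - <<'E'
from st import *
for n,f,r in(('scene',(296.75,241.5),(296.8,252)),('side',(330.5,206),(329.5,218))):
    c=cam(n)
    print(n,'foot',plane(c,*f,.163),'rim',plane(c,*r,.129))
    for o in([.593,-.0277,.129],[.5928,-.0279,.163]):
        p=c['R']@np.array(o)+c['t']; print(np.round([c['fx']*p[0]/p[2]+c['cx'],c['fy']*p[1]/p[2]+c['cy']],1))
E
```

```text
scene foot [ 0.59271901 -0.02525819  0.163     ] rim [ 0.59258956 -0.02645694  0.129     ]
[296.3 251.6]
[296.  240.5]
side foot [ 0.59354851 -0.03081923  0.163     ] rim [ 0.59256989 -0.02983226  0.129     ]
[329.5 217.1]
[329.8 204.9]
```

Call:
move_arm(plan=[[0,0,0,0,0,0.5,30],[0,0,0,0,0,0.5,30],[0,0,0,0,0,0.2,30],[0,0,0,0,0,0.1,30],[0,0,0,0,0,0.1,30],[0,0,0,0,0,0.1,30],[0,0,0,0,0,0.1,30],[0,0,0,0,0,0.1,30],[0,0,0,0,0,0.1,30],[0,0,0,0,0,0,30]])

```text
t: 12.65
tool_pos: [0.5935, -0.0268, 0.1954]
orientation: [1.317, 2.851, 0.004]
force: [0.4, 4.9, -0.3]
opening: 0.0414
gripper_force: 40.0
```

```bash
python3 -c "
from st import *
st()"
```

```text
t 12.65 pos [ 0.5935 -0.0268  0.1954] yang 40.4 tilt [0.0019 0.0018] q6 -48.0 F [ 0.4  4.9 -0.3] T [ 1.2  -0.18  0.03] op 0.0414
```

Call:
move_arm(plan=[[0,0,0,0.02,0.04,0,30],[0,0,0,0.01,0,0.05,30],[0,0,0,0,0,0.05,30],[0,0,0,0,0,0.05,30],[0,0,0,0,0,0.05,30],[0,0,0,0,0,0.05,30],[0,0,0,0,0,0,30],[0,0,0,0,0,0,30],[0,0,0,0,0,0,30],[0,0,0,0,0,0,30]])

```text
t: 13.65
tool_pos: [0.5936, -0.0266, 0.1895]
orientation: [1.317, 2.851, 0.001]
force: [-0.9, 4.6, 5.5]
opening: 0.0416
gripper_force: 40.0
```

```bash
python3 -c "
from st import *
st()"
```

```text
t 13.65 pos [ 0.5936 -0.0266  0.1895] yang 40.4 tilt [0.0015 0.    ] q6 -47.9 F [-0.9  4.6  5.5] T [1.09 0.14 0.01] op 0.0416
```

Call:
move_arm(plan=[[0,0,0,0.03,0.03,0,30],[0,0,-0.5,0,0,0,30],[0,0,-1,0,0,-0.006,30],[0,0,-1,0,0,-0.006,30],[0,0,-1,0,0,-0.006,30],[0,0,-1,0,0,-0.006,30],[0,0,-1,0,0,-0.006,30],[0,0,-1,0,0,-0.006,30],[0,0,-0.5,0,0,-0.006,30],[0,0,0,0,0,0,30]])

```text
t: 14.65
tool_pos: [0.5931, -0.026, 0.1905]
orientation: [0.205, 3.135, -0.001]
force: [-3.8, 3.2, 7.5]
opening: 0.0414
gripper_force: 40.0
```

```bash
python3 -c "
from st import *
st()"
```

```text
t 14.65 pos [ 0.5931 -0.026   0.1905] yang 82.5 tilt [ 0.0001 -0.0005] q6 -89.9 F [-3.8  3.2  7.5] T [ 0.77  0.88 -0.11] op 0.0414
```

Call:
move_arm(plan=[[0,0,-0.2,0.02,0.02,0,30],[0,0,-0.2,0,0,0,30],[0,0,-0.2,0,0,0,30],[0,0,-0.2,0,0,-0.003,30],[0,0,-0.2,0,0,-0.003,30],[0,0,-0.2,0,0,0,30],[0,0,-0.2,0,0,0,30],[0,0,-0.2,0,0,0,30],[0,0,-0.2,0,0,0,30],[0,0,-0.2,0,0,0,30]])

```text
t: 15.65
tool_pos: [0.5927, -0.0259, 0.1906]
orientation: [-0.121, 3.139, -0.002]
force: [-3.5, 1.4, 6.7]
opening: 0.0415
gripper_force: 40.0
```

Call:
move_arm(plan=[[0,0,-0.2,0,0,0,30],[0,0,-0.2,0,0,-0.003,30],[0,0,-0.2,0,0,0,30],[0,0,-0.2,0,0,-0.003,30],[0,0,-0.2,0,0,0,30],[0,0,-0.2,0,0,-0.003,30],[0,0,-0.2,0,0,0,30],[0,0,-0.2,0,0,-0.003,30],[0,0,-0.2,0,0,0,30],[0,0,-0.2,0,0,0,30]])

```text
t: 16.65
tool_pos: [0.5924, -0.0259, 0.1905]
orientation: [0.448, -3.108, 0.002]
force: [-4.1, 1.3, 4.2]
opening: 0.0416
gripper_force: 40.0
```

```bash
python3 -c "
from st import *
st()"
```

```text
t 16.65 pos [ 0.5924 -0.0259  0.1905] yang 106.4 tilt [-0.0008 -0.0013] q6 -113.8 F [-4.1  1.3  4.2] T [ 0.15  0.79 -0.09] op 0.0416
```

```bash
cat > wl.py <<'E'
from st import *
# white line angle relative to tool y on plane of knob top (tool frame), from an image
def line(c,R,pos,ztop,img=None):
    f=c['frame'] if img is None else img
    hsv=cv2.cvtColor(f,cv2.COLOR_RGB2HSV); roi=np.zeros((480,640),bool); roi[255:345,275:370]=1
    v,u=np.nonzero(roi&(hsv[...,1]<70)&(hsv[...,2]>215))
    P=plane(c,u,v,ztop,True)[:,:2]; d=cv2.fitLine(P.astype(np.float32),cv2.DIST_HUBER,0,.01,.01).ravel()
    return len(u),np.round(P.mean(0),4),np.degrees(np.arctan2(d[1],d[0]))%180
if __name__=='__main__':
    import sys
    s,R=st(); c=cam('wrist'); print(line(c,R,s['tool_pos'],s['tool_pos'][2]+.0213)); save(c,sys.argv[1])
E
python3 wl.py wrist3
```

```text
t 16.65 pos [ 0.5924 -0.0259  0.1905] yang 106.4 tilt [-0.0008 -0.0013] q6 -113.8 F [-4.1  1.3  4.2] T [ 0.15  0.79 -0.09] op 0.0416
(11, array([ 0.5831, -0.0269]), np.float32(14.622051))
```

View pics/wrist3.png

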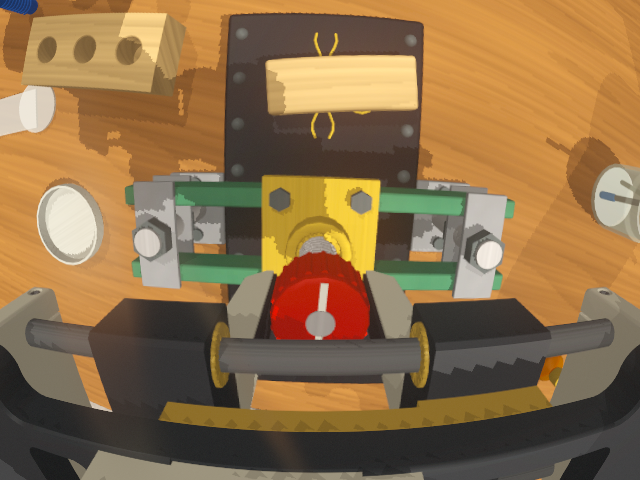

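The wrist view shows the knob at (321,300) turned together with the hand, its line unchanged relative to the fingers. The shaft is standing in the nut at (320,245).

Call:
move_arm(plan=[[0,0,-0.2,0.02,0,0.01,30],[0,0,-0.2,0,0,0.01,30],[0,0,-0.2,0,0,0.01,30],[0,0,-0.2,0,0,0,30],[0,0,-0.2,0,0,0,30],[0,0,0,0,0,0,30],[0,0,0,0,0,0,30],[0,0,0,0,0,0,30],[0,0,0,0,0,0,30],[0,0,0,0,0,0,30]])

```text
t: 17.7
tool_pos: [0.592, -0.0253, 0.1887]
orientation: [0.61, -3.081, -0.0]
force: [0.1, -0.1, -7.1]
opening: 0.0417
gripper_force: 40.0
```

```bash
python3 -c "
from st import *
st()"
```

```text
t 17.7 pos [ 0.592  -0.0253  0.1887] yang 112.4 tilt [-0.0008 -0.0001] q6 -119.8 F [ 0.1 -0.1 -7.1] T [-0.2   0.22 -0.  ] op 0.0417
```

The drop was felt: z fell and the push vanished at a tool angle of about 110°. Now I let the hand follow it down to the thread.

Call:
move_arm(plan=[[0,0,0,0,0,0.02,30],[0,0,0,0,0,0.02,30],[0,0,0,0,0,0.02,30],[0,0,0,0,0,0.02,30],[0,0,0,0,0,0.02,30],[0,0,0,0,0,0,30],[0,0,0,0,0,0,30],[0,0,0,0,0,0,30],[0,0,0,0,0,0,30],[0,0,0,0,0,0,30]])

```text
t: 18.7
tool_pos: [0.5924, -0.0252, 0.1868]
orientation: [-0.61, 3.082, -0.0]
force: [-1.4, -0.3, -0.8]
opening: 0.0416
gripper_force: 40.0
```

```bash
python3 -c "
from st import *
st()"
```

```text
t 18.7 pos [ 0.5924 -0.0252  0.1868] yang 112.4 tilt [ 0.0002 -0.0001] q6 -119.8 F [-1.4 -0.3 -0.8] T [-0.26  0.55  0.01] op 0.0416
```

Call:
move_arm(plan=[[0,0,0,0,0,0.02,30],[0,0,0,0,0,0.02,30],[0,0,0,0,0,0.02,30],[0,0,0,0,0,0,30],[0,0,0,0,0,0,30],[0,0,0,0,0,0,30],[0,0,0,0,0,0,30],[0,0,0,0,0,0,30],[0,0,0,0,0,0,30],[0,0,0,0,0,0,30]])

```text
t: 19.7
tool_pos: [0.5927, -0.0252, 0.1864]
orientation: [-0.61, 3.08, -0.001]
force: [-4.4, -0.6, 6.8]
opening: 0.0415
gripper_force: 40.0
```

```bash
python3 -c "
from st import *
st()"
```

```text
t 19.7 pos [ 0.5927 -0.0252  0.1864] yang 112.4 tilt [ 0.0014 -0.0001] q6 -119.8 F [-4.4 -0.6  6.8] T [-0.08  1.04  0.01] op 0.0415
```

Call:
move_arm(plan=[[0,0,0.2,0.02,0,-0.02,30],[0,0,0.5,0,0,0,30],[0,0,0.5,0,0,0.006,30],[0,0,0.5,0,0,0.003,30],[0,0,0.5,0,0,0.003,30],[0,0,0.5,0,0,0.003,30],[0,0,0.5,0,0,0.004,30],[0,0,0.5,0,0,0.004,30],[0,0,0.5,0,0,0.004,30],[0,0,0.5,0,0,0.003,30]])

```text
t: 20.7
tool_pos: [0.5925, -0.025, 0.1857]
orientation: [0.162, 3.136, 0.001]
force: [-2.1, 0.9, 4.7]
opening: 0.0414
gripper_force: 40.0
```

```bash
python3 -c "
from st import *
st()"
```

```text
t 20.7 pos [ 0.5925 -0.025   0.1857] yang 84.1 tilt [0.0019 0.0005] q6 -91.5 F [-2.1  0.9  4.7] T [0.2  0.38 0.01] op 0.0414
```

Call:
move_arm(plan=[[0,0,1,0,0,0.007,30],[0,0,1,0,0,0.007,30],[0,0,1,0,0,0.006,30],[0,0,1,0,0,0.007,30],[0,0,1,0,0,0.007,30],[0,0,1,0,0,0.006,30],[0,0,1,0,0,0.007,30],[0,0,1,0,0,0.007,30],[0,0,1,0,0,0.006,30],[0,0,0,0,0,0,30]])

```text
t: 21.7
tool_pos: [0.5928, -0.0252, 0.1842]
orientation: [1.568, 2.72, 0.002]
force: [-0.2, 0.6, 3.7]
opening: 0.0417
gripper_force: 40.0
```

```bash
python3 -c "
from st import *
st()"
```

```text
t 21.7 pos [ 0.5928 -0.0252  0.1842] yang 30.1 tilt [0.0025 0.0002] q6 -37.5 F [-0.2  0.6  3.7] T [-0.05 -0.08 -0.07] op 0.0417
```

Turning freely, at 10 mm per turn. I'll finish the first half turn.

Call:
move_arm(plan=[[0,0,1,0,0,0.007,30],[0,0,1,0,0,0.007,30],[0,0,1,0,0,0.006,30],[0,0,1,0,0,0.007,30],[0,0,1,0,0,0.007,30],[0,0,1,0,0,0.006,30],[0,0,1,0,0,0.007,30],[0,0,1,0,0,0.007,30],[0,0,1,0,0,0.006,30],[0,0,0,0,0,0,30]])

```text
t: 22.7
tool_pos: [0.5934, -0.0261, 0.1828]
orientation: [2.629, 1.714, 0.004]
force: [4.4, -3.5, 0.9]
opening: 0.0413
gripper_force: 40.0
```

Call:
move_arm(plan=[[0,0,1,0,0,0.007,30],[0,0,1,0,0,0.007,30],[0,0,1,0,0,0.006,30],[0,0,1,0,0,0.007,30],[0,0,1,0,0,0.007,30],[0,0,1,0,0,0.006,30],[0,0,1,0,0,0.007,30],[0,0,0.4,0,0,0.003,30],[0,0,0,0,0,0,30],[0,0,0,0,0,0,30]])

```text
t: 23.7
tool_pos: [0.5931, -0.0269, 0.1816]
orientation: [3.081, 0.6, 0.004]
force: [3.5, -5.1, 2.7]
opening: 0.0415
gripper_force: 40.0
```

```bash
python3 wl.py wrist4
```

```text
t 23.7 pos [ 0.5931 -0.0269  0.1816] yang -68.0 tilt [ 0.0032 -0.0025] q6 60.5 F [ 3.5 -5.1  2.7] T [-1.56 -0.55  0.06] op 0.0415
(145, array([ 0.6039, -0.0228]), np.float32(16.536816))
```

Call:
move_arm(plan=[[0,0,0,0,0,0,50],[0,0,0,0,0,0,65],[0,0,0,0,0,0,80],[0,0,0,0,0,0,80],[0,0,-1,0,0,0,80],[0,0,-1,0,0,0,80],[0,0,-1,0,0,0,80],[0,0,-1,0,0,0,80],[0,0,-1,0,0,0,80],[0,0,-1,0,0,0,80]])

```text
t: 24.75
tool_pos: [0.5917, -0.0252, 0.1804]
orientation: [-2.746, -1.525, 0.0]
force: [-0.4, 0.2, 0.3]
opening: 0.0803
gripper_force: 0.0
```

Call:
move_arm(plan=[[0,0,-1,0,0,0,80],[0,0,-1,0,0,0,80],[0,0,-1,0,0,0,80],[0,0,-1,0,0,0,80],[0,0,-1,0,0,0,80],[0,0,-1,0,0,0,80],[0,0,-1,0,0,0,80],[0,0,-1,0,0,0,80],[0,0,-1,0,0,0,80],[0,0,-1,0,0,0,80]])

```text
t: 25.75
tool_pos: [0.5917, -0.0252, 0.1804]
orientation: [-1.615, -2.694, 0.0]
force: [-0.4, -0.5, -0.4]
opening: 0.08
gripper_force: 0.0
```

Call:
move_arm(plan=[[0,0,-1,0,0,0,80],[0,0,-1,0,0,0,80],[0,0,-1,0,0,0,80],[0,0,-1,0,0,0,80],[0,0,-1,0,0,0,80],[0,0,-1,0,0,0,80],[0,0,-1,0,0,0,80],[0,0,-1,0,0,0,80],[0,0,-1,0,0,0,80],[0,0,-1,0,0,0,80]])

```text
t: 26.75
tool_pos: [0.5917, -0.0252, 0.1804]
orientation: [-0.052, -3.141, -0.0]
force: [0.4, 0.1, -0.1]
opening: 0.0802
gripper_force: 0.0
```

Call:
move_arm(plan=[[0,0,-1,0,0,0,80],[0,0,-1,0,0,0,80],[0,0,-1,0,0,0,80],[0,0,-1,0,0,0,80],[0,0,0,0,0,0,80],[0,0,0,0,0,0,80],[0,0,0,0,0,0,80],[0,0,0,0,0,0,80],[0,0,0,0,0,0,80],[0,0,0,0,0,0,80]])

```text
t: 27.75
tool_pos: [0.5919, -0.0254, 0.1806]
orientation: [0.593, -3.085, -0.0]
force: [0.0, -0.1, 0.2]
opening: 0.0801
gripper_force: 0.0
```

```bash
python3 wl.py wrist5
```

```text
t 27.75 pos [ 0.5919 -0.0254  0.1806] yang 111.8 tilt [-0.  0.] q6 -119.2 F [ 0.  -0.1  0.2] T [ 0.01 -0.   -0.  ] op 0.0801
(165, array([ 0.5903, -0.0267]), np.float32(17.563068))
```

View pics/wrist5.png

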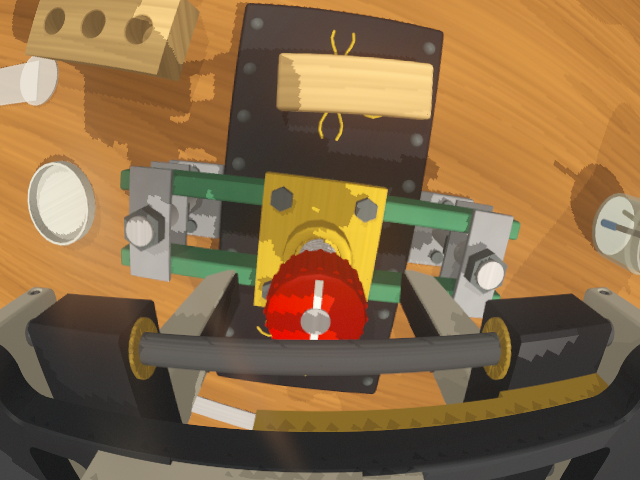

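The knob stands in the open hand with its hub at (316,321), nearly upright. I'll centre the hand and grip again.

Call:
move_arm(plan=[[0,0,0,-0.02,-0.04,0,70],[0,0,0,0,0,0,60],[0,0,0,0,0,0,50],[0,0,0,0,0,0,45],[0,0,0,0,0,0,42],[0,0,0,0,0,0,38],[0,0,0,0,0,0,30],[0,0,0,0,0,0,30],[0,0,0,0,0,0,30],[0,0,0,0,0,0,30]])

```text
t: 28.8
tool_pos: [0.5927, -0.0262, 0.1807]
orientation: [-0.594, 3.085, -0.0]
force: [0.5, -0.6, 0.1]
opening: 0.0413
gripper_force: 40.0
```

```bash
python3 wl.py wrist6
```

```text
t 28.8 pos [ 0.5927 -0.0262  0.1807] yang 111.8 tilt [ 0.     -0.0001] q6 -119.3 F [ 0.5 -0.6  0.1] T [-0.02 -0.01 -0.  ] op 0.0413Traceback (most recent call last):
  File "wl.py", line 11, in <module>
    s,R=st(); c=cam('wrist'); print(line(c,R,s['tool_pos'],s['tool_pos'][2]+.0213)); save(c,sys.argv[1])
                                    ~~~~^^^^^^^^^^^^^^^^^^^^^^^^^^^^^^^^^^^^^^^^^^
  File "wl.py", line 7, in line
    P=plane(c,u,v,ztop,True)[:,:2]; d=cv2.fitLine(P.astype(np.float32),cv2.DIST_HUBER,0,.01,.01).ravel()
                                      ~~~~~~~~~~~^^^^^^^^^^^^^^^^^^^^^^^^^^^^^^^^^^^^^^^^^^^^^^^
cv2.error: OpenCV(4.12.0) /io/opencv/modules/imgproc/src/linefit.cpp:50: error: (-215:Assertion failed) count > 0 in function 'fitLine2D_wods'
```

Call:
move_arm(plan=[[0,0,0.5,0,0,0.003,30],[0,0,1,0,0,0.007,30],[0,0,1,0,0,0.006,30],[0,0,1,0,0,0.007,30],[0,0,1,0,0,0.007,30],[0,0,1,0,0,0.006,30],[0,0,1,0,0,0.007,30],[0,0,1,0,0,0.007,30],[0,0,0.5,0,0,0.003,30],[0,0,0,0,0,0,30]])

```text
t: 29.85
tool_pos: [0.5928, -0.0265, 0.1793]
orientation: [0.713, 3.059, -0.001]
force: [-0.2, -0.7, 0.4]
opening: 0.0413
gripper_force: 40.0
```

```bash
python3 -c "
from st import *
st()"
```

```text
t 29.85 pos [ 0.5928 -0.0265  0.1793] yang 63.7 tilt [ 0.0002 -0.0006] q6 -71.2 F [-0.2 -0.7  0.4] T [-0.44 -0.12  0.03] op 0.0413
```

Call:
move_arm(plan=[[0,0,1,0,0,0.006,30],[0,0,1,0,0,0.007,30],[0,0,1,0,0,0.007,30],[0,0,1,0,0,0.006,30],[0,0,1,0,0,0.007,30],[0,0,1,0,0,0.007,30],[0,0,1,0,0,0.006,30],[0,0,1,0,0,0.007,30],[0,0,1,0,0,0.007,30],[0,0,0,0,0,0,30]])

```text
t: 30.85
tool_pos: [0.5927, -0.0265, 0.1778]
orientation: [2.024, 2.403, -0.001]
force: [0.3, -1.7, 0.5]
opening: 0.0415
gripper_force: 40.0
```

Call:
move_arm(plan=[[0,0,1,0,0,0.006,30],[0,0,1,0,0,0.007,30],[0,0,1,0,0,0.007,30],[0,0,1,0,0,0.006,30],[0,0,1,0,0,0.007,30],[0,0,1,0,0,0.007,30],[0,0,1,0,0,0.006,30],[0,0,1,0,0,0.007,30],[0,0,1,0,0,0.007,30],[0,0,0,0,0,0,30]])

```text
t: 31.85
tool_pos: [0.5926, -0.0265, 0.1763]
orientation: [2.892, 1.225, -0.001]
force: [-1.0, -2.3, -0.6]
opening: 0.0414
gripper_force: 40.0
```

Call:
move_arm(plan=[[0,0,1,0,0,0.006,30],[0,0,1,0,0,0.007,30],[0,0,1,0,0,0.007,30],[0,0,0.8,0,0,0.006,30],[0,0,0.4,0,0,0.003,30],[0,0,0,0,0,0,30],[0,0,0,0,0,0,30],[0,0,0,0,0,0,30],[0,0,0,0,0,0,30],[0,0,0,0,0,0,30]])

```text
t: 32.85
tool_pos: [0.5926, -0.0263, 0.1756]
orientation: [3.091, 0.563, -0.001]
force: [-3.8, -2.9, 3.6]
opening: 0.0418
gripper_force: 40.0
```

```bash
python3 - <<'E'
from st import *
import wl
s,R=st(); c=cam('wrist')
try: print(wl.line(c,R,s['tool_pos'],s['tool_pos'][2]+.0213))
except Exception: print('no line')
a=[cv2.resize(c['frame'][180:380,220:420],(400,480))]
d=cam('side'); a.append(cv2.resize(d['frame'][140:260,280:380],(400,480),interpolation=cv2.INTER_CUBIC))
cv2.imwrite('pics/end.png',np.hstack(a)[:,:,::-1])
E
```

```text
t 32.85 pos [ 0.5926 -0.0263  0.1756] yang -69.3 tilt [-0.0003 -0.0002] q6 61.9 F [-3.8 -2.9  3.6] T [-0.85  0.88  0.1 ] op 0.0418
(149, array([ 0.604, -0.022]), np.float32(15.276038))
```

View pics/end.png

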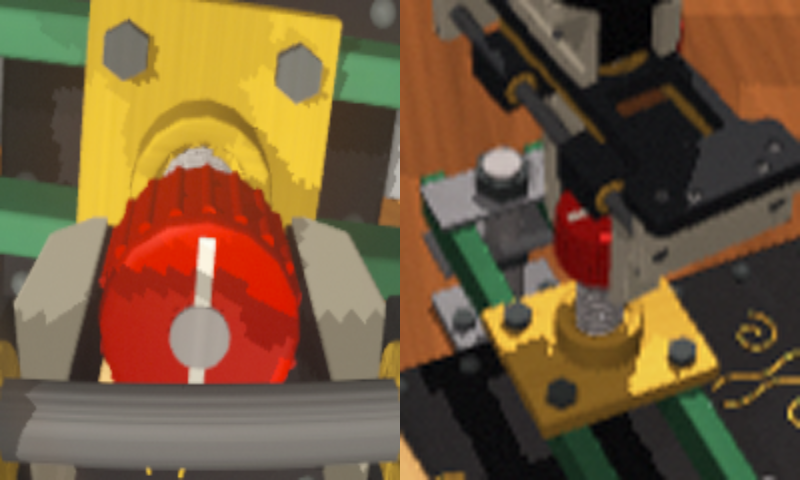

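The wrist crop shows the knob still gripped with its line along the press x axis at (205,270). The side crop shows the screw upright in the nut at (600,310).

```bash
python3 -c "
from plant import close_job
print(close_job())"
```

```text
the job is handed in; nothing more can be done
None
```

The red-knobbed screw is in the bronze nut: I turned it back until the thread dropped, then forward one full turn (about 9.9 mm down, one regrasp, no forcing), and it is held upright and still; the caul, jar, bottle and tin were not touched, and the job is handed in.

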